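Free a stuck plate-reader tray with the release pin

ROBOT

A 6-joint arm with a two-finger parallel gripper is mounted at the origin on a cart in front of the work surface, level with it; the furniture and walls round the work are solid. World frame = base frame: x ahead of the robot, y to its left, z up, the work surface at z = 0. Lengths are in mm, angles in degrees, forces in N, time in s.
With the tool pointing down it reaches from about 350 to 850 mm from the base axis. Payload 8.1 kg.
Tool frame: the origin (TCP) lies on the front face of the gripper's body, between the roots of the fingers; the fingertips stand r.finger_overhang ahead of it and the grasp point (between the pads) lies 54 mm ahead of it (r.finger_overhang is the distance from the TCP to the fingertips, in mm); y points along the fingers, z is the direction in which the jaws open and shut, and the axes are right-handed (so a half turn about y gives the same grasp; the last joint's range is limited). The gripper opens to 85 mm and grips with 20 to 120 N. Pads are 22 mm wide; open, the fingers measure 114 mm over their backs; the gripper's body (76 mm by 85 mm) begins 54 mm behind the grasp point. The pads swing forward as they close: fully open they stand 13 mm farther back than shut.
Start: joints at [-75.825, 7.471, 85.268, -0, 87.261, -4.893], TCP at [196.035, -567.077, 303.892] pointing down, gripper open.
Joint ranges: [-169.43, 169.43], [-51.17, 129.36], [1.28, 143.12], [-76.62, 256.62], [0, 156.53], [-152.29, 152.29]. Speed limits (degrees/s): [136.94, 136.94, 159.86, 180, 180, 180].

INTERFACE

Orientations are given as [roll, pitch, yaw] about the fixed x, y, z axes, in that order (R = Rz(yaw) Ry(pitch) Rx(roll)).
In Python, from bench import r gives the robot as it stands. The module is installed in compiled form; this text tells all that it offers.
- The arm moves only by the tool arm_command, never from a script. Its argument "increments" is a list of rows, each a list of 6 numbers: the shift along the tool's x, y, z in m, then the turn, a rotation vector about the tool's x, y, z in rad. In form: [[tx, ty, tz, wx, wy, wz], ...]. A call has exactly 10 rows; each row is the pose to reach, as a shift and turn from the pose commanded when the call began, along the tool's axes at that moment; what a row does not reach only later rows make up. A row lasts 1/8 s, in which the tool goes at most 62.5 mm and 10.7 degrees, less where a joint would pass 70% of its speed; a pose out of reach is approached as far as the arm can. A call with a gripper value outside its range is refused whole. "jaw" is the gripper's target within -1 to 1 (shut at 1, half-way at 0, fully open at -1), set as the call begins (left out, the last holds). The fingers move at their own pace and stop on an object; "force" is the grip in N (left out, the last holds). Time passes only in rows, so rows that repeat a pose let the fingers close, or fill a call up. It gives the time, the measured TCP pose, the force and the opening at its end, in the units of the state.
- r.sense(): the state, without advancing time (a new reading comes with each control period).
- r.snapshot(name): name is "scene" or "side" or "wrist"; returns the picture (480x640x3 uint8, red, green, blue); there is no depth.
- r.camera_model(name): a dict with "intrinsics" (3x3 intrinsics, pixels), "distortion" ([k1, k2, p1, p2, k3] as OpenCV has them; the pictures are not rectified), "cam_to_world" (4x4, takes a point from camera to world coordinates). Camera axes: x right, y down, z forward; pixel columns grow to the right and rows downward; lengths in mm; the calibration is good to about 2 mm. A picture is of the moment at which its call begins: read the wrist's pose just before it. camera_model takes no time and is no camera call; for the wrist camera it gives the pose at the moment of the call.
- r.hand_in(): hands the job in, once; it reports no verdict.
Trained networks look in the newest picture that a camera, given by its name, has taken for a name from the list of things; names that differ only in an ending like _2 or _b are one class to them, and where a whole thing is asked for, a point or a joint stands for the part that bears it (a point fixed in the world has none). Each returns a list of dicts, best first, with "conf" (0 to 1); they miss things now and then, are a little off and sometimes report something else, mostly with a low value. They report only what shows in the picture. A call takes as long as a camera call. They do not tell look-alikes from the thing itself.
- r.trace(camera, target): "mask" (480x640 bool, what is visible of it) and "position" ([column, row] in pixels, amid what is visible of it).
- r.spot_point(camera, target): "position" ([column, row] in pixels: a listed point, or the origin of a listed thing).
The state is a dict: "time": time; "joint_pos": joint angles; "qd": joint speeds; "joint_efforts": joint torques, N m; "tool_pos": TCP position; "tcp_rot": TCP orientation; "ft_force": force on the tool from outside, world axes, zero at the start; "wrist_torque": the same for the moment, N m; "finger_gap": finger opening in mm.
Only numpy, scipy, OpenCV 4.12 (cv2) and the standard library are available. Lean on these libraries where they do the work, as an engineer would, in place of code of your own. Each camera call takes 0.05 s, during which the arm holds its last target.

TASK

The plate reader's tray is locked shut. Take the release pin from its stand and push it down through the small access hole in the reader's top to trip the hidden latch, so that the tray springs part-way out; then draw the tray fully out to its stop and leave it there with its well plate still lying in it, and the pin back hanging upright in its stand. Leave the bottle, the dish and the tip box where they are.

Things in the scene. Friction and masses are not known exactly. Their poses are not given: they have to be found in the camera images.
- reader: Plate reader, a low grey box fixed to the bench, 170 (x) x 180 (y) x 90 (z) mm. Origin: centre of its underside; x points from its front to its back, z up; the front, with the dark grey tray panel, is at x = -85 mm. Key pad on the right of its top, access hole at the left rear. The small dark dots at the corners of its top are screws.
- hole (a point): Centre of the mouth of the access hole, level with the reader's top (90 mm above the bench), at x = +55, y = +40 mm in the reader's frame. The hole is vertical, round, 10 mm in diameter, 20 mm long (top plate and guide), its mouth countersunk by 3 mm. The latch pad, 18 mm wide, lies centred below it, 54 mm under the reader's top. A thin dark ring, 21 mm across, surrounds it.
- latch (a joint): Travel of the hidden latch pad in m: 0 = up (holding a shut tray), grows as it is pressed straight down, stop at 0.014. The tray is let go at about 0.008 to 0.009. Its spring pushes back with 3 N at the top and 6.5 N at the stop; it comes back up by itself when let go.
- tray (a joint): How far the tray is out, in m, along the reader's -x: 0 = shut and flush with the front, stop at 0.10 = fully out. When the latch is tripped a spring pushes it to about 0.05 in about half a second and it stays there; from there it slides freely (1 N friction plus 15 N per m/s) and stays where it is left.
- tray_edge (a point): Middle of the upper rear edge of the tray's upright front panel, 78 mm above the bench, moving with the tray; in the reader's frame x = -77 mm minus the tray's travel, y = 0. The panel (147 wide, 62 tall, 8 mm thick) lies on its -x side. Once sprung out there is a gap of about 42 mm between panel and reader, open from above, where closed fingers can hook the panel from behind.
- pin: Release pin: loose, 60 g or so, a steel rod 6 mm in diameter and 85 mm long with a chamfered tip, then a round steel guard 34 mm in diameter and 4 mm thick, then a round black handle 18 mm in diameter and 50 mm tall. Origin: the rod's tip; z points along the rod towards the handle (up when it hangs in its stand).
- pin_grip (a point): Point on the pin's axis to grip, in the handle, 115 mm above the rod's tip and 24 mm below the handle's end.
- pin_stand: Stand of the pin, fixed to the bench: a square grey base 70 x 70 x 8 mm with an upright aluminium tube of 40 mm outer and 16 mm inner diameter whose rim is 95 mm above the bench. Origin: centre of the underside; z up. The pin hangs in it with its guard resting on the rim and its tip 10 mm above the bench.
- bottle_tall: Closed reagent bottle with a blue cap, 56 mm in diameter, 105 mm tall, standing loose on the bench. Origin: centre of its underside. Bystander.
- dish: Petri dish, 59 mm in diameter, 15 mm tall, loose on the bench. Origin: centre of its underside. Bystander.
- tip_rack: Pipette tip box with a blue deck, 130 x 98 x 87 mm, loose on the bench. Origin: centre of its underside. Bystander.
- plate: White well plate, 128 x 86 x 15 mm, lying loose in the tray close behind its panel, long side across the tray, its top 41 mm above the bench. Origin: centre of its underside; its z up. It rides out with the tray and stays in it.
There are look-alikes about, which are no part of the job. Of the things that look like the pin, the smaller one is meant. What is shaped like the pin_stand but green is not meant.

How it is judged:
By the outcome, as a careful person would: the job done as asked, in the order asked, and still so for the second after the job is handed in, with the robot touching nothing.
It also fails if it takes over 61 s, if anything falls off the work surface, if the arm or the gripper's body presses on something with over 40 N, if the wrist force passes 120 N, or if a joint passes its speed limit or range.

## Working session

There is one attempt and no reset: what is moved stays moved. The work goes in short steps, Python scripts to look and compute and a tool call to move; the robot and the scene stay as the last step left them, time stands still between calls to the robot, and variables do not carry over. Pictures are saved under pics/ and viewed, and the job is handed in when it is done.

Besides the shell and the picture viewer there is one more tool, called after "Emit:" as name([rows], argument=value, ...), one row to a line, values as JSON. arm_command: Moves the arm, as the interface text tells. Its arguments: {"type":"object","properties":{"increments":{"type":"array","items":{"type":"array","items":{"type":"number"}}},"jaw":{"type":"number"},"force":{"type":"number"}},"required":["increments"]}

```bash
mkdir -p pics; ls; python3 - <<'E'
from bench import r
import cv2
print(r.sense(), r.finger_overhang)
for c in ["scene","side","wrist"]:
    im=r.snapshot(c); cv2.imwrite(f"pics/{c}0.png",im[:,:,::-1])
    m=r.camera_model(c); print(c,m)
E
```

```text
pics
{'time': 0.0, 'joint_pos': array([-7.58244768e+01,  7.51700767e+00,  8.53281814e+01,  7.28768837e-04,
        8.72624117e+01, -4.89406956e+00]), 'qd': array([-0.00131058,  0.12527911, -0.08894654, -0.00965006, -0.02711539,
       -0.05122411]), 'joint_efforts': array([-9.72233756e-04, -5.69396746e+01, -5.00553417e+01, -4.74310127e-04,
        1.50825520e-02,  6.54132168e-05]), 'tool_pos': array([ 195.94309527, -566.66709299,  302.8350327 ]), 'tcp_rot': array([-9.01071463e+01,  9.90503558e-03, -1.60930452e+02]), 'ft_force': array([ 0.49232493,  0.61142928, -0.63881579]), 'wrist_torque': array([ 0.02980493, -0.00521049, -0.02608818]), 'finger_gap': 85.16462564435415} 72.6
scene {'intrinsics': array([[576.91630657,   0.        , 315.25867452],
       [  0.        , 576.91630657, 232.44511224],
       [  0.        ,   0.        ,   1.        ]]), 'distortion': array([-0.13976595,  0.        ,  0.        ,  0.        ,  0.        ]), 'cam_to_world': array([[-5.64749685e-01, -4.35744964e-01,  7.00845289e-01,
        -4.81740424e+02],
       [-8.25081586e-01,  3.15896272e-01, -4.684548
[... 743 characters left out ...]
 0.00000000e+00,  0.00000000e+00,  0.00000000e+00,
         1.00000000e+00]])}
wrist {'intrinsics': array([[382.07142024,   0.        , 315.14242262],
       [  0.        , 382.07142024, 239.20513416],
       [  0.        ,   0.        ,   1.        ]]), 'distortion': array([-0.01057685,  0.        ,  0.        ,  0.        ,  0.        ]), 'cam_to_world': array([[ 3.26883731e-01, -8.99977568e-01, -2.88422265e-01,
         2.69022809e+02],
       [-9.45064548e-01, -3.11340960e-01, -9.95982225e-02,
        -5.40928167e+02],
       [-1.61498877e-04,  3.05134696e-01, -9.52309189e-01,
         3.73702476e+02],
       [ 0.00000000e+00,  0.00000000e+00,  0.00000000e+00,
         1.00000000e+00]])}
```

View pics/scene0.png

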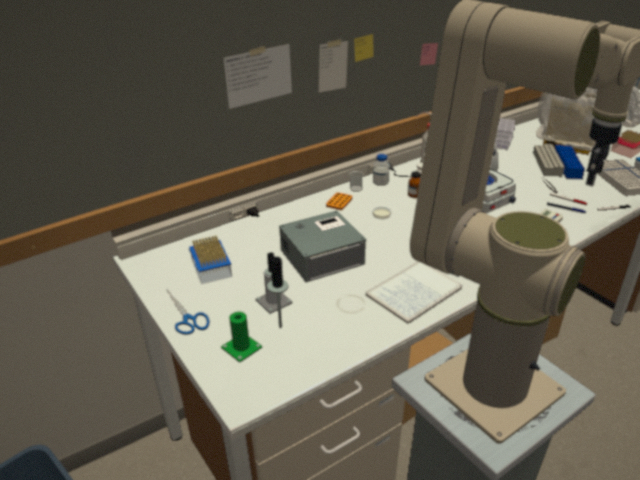

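View pics/side0.png

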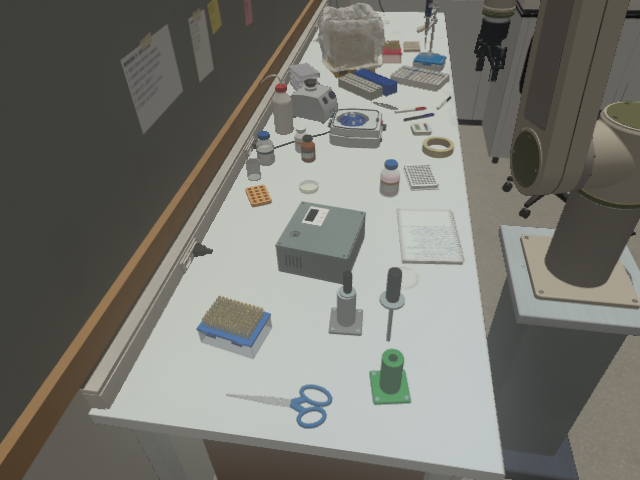

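View pics/wrist0.png

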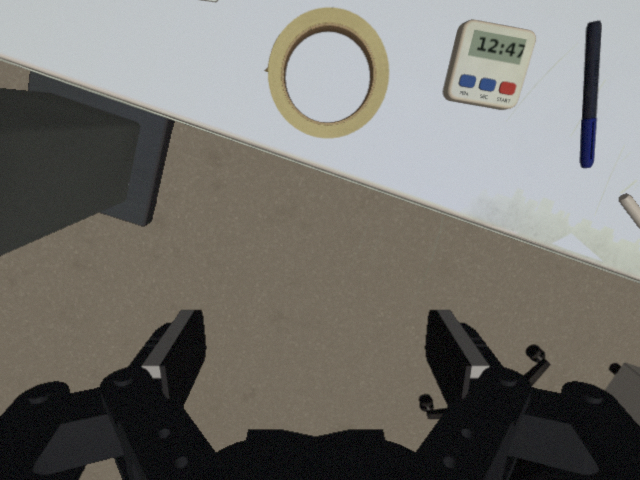

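```bash
cat > h.py <<'E'
import numpy as np, cv2
from bench import r
from scipy.spatial.transform import Rotation as R
def ray(c,px,m=None):
    m=m or r.camera_model(c)
    p=cv2.undistortPoints(np.array([[px]],float),m["intrinsics"],m["distortion"])[0,0]
    T=m["cam_to_world"]; return T[:3,3],T[:3,:3]@np.array([p[0],p[1],1])
def atz(c,px,z,m=None):
    o,d=ray(c,px,m); return o+d*(z-o[2])/d[2]
def tri(obs):
    A=np.zeros((3,3));b=np.zeros(3)
    L=[]
    for c,px,*m in obs:
        o,d=ray(c,px,*m);d=d/np.linalg.norm(d);P=np.eye(3)-np.outer(d,d);A+=P;b+=P@o;L.append((o,d))
    X=np.linalg.solve(A,b); return X,[np.linalg.norm(np.cross(X-o,d)) for o,d in L]
def proj(c,X,m=None):
    m=m or r.camera_model(c);T=np.linalg.inv(m["cam_to_world"])
    return cv2.projectPoints((T[:3,:3]@np.atleast_2d(X).T+T[:3,3:]).T.copy(),np.zeros(3),np.zeros(3),m["intrinsics"],m["distortion"])[0][:,0]
E
python3 - <<'E'
from h import *
a=cv2.imread("pics/scene0.png")[210:370,160:380]; b=cv2.imread("pics/side0.png")[190:410,220:480]
cv2.imwrite("pics/c1.png",np.hstack([cv2.resize(a,(440,440*160//220*1)),np.zeros((320,2,3),np.uint8),cv2.resize(b,(358,320))]))
cv2.imwrite("pics/c2.png",cv2.resize(b,(709,600),interpolation=cv2.INTER_CUBIC))
for n in ["pin","pin_grip","reader","hole","tray_edge","pin_stand","bottle_tall","dish","tip_rack"]:
  for c in ["scene","side"]:
    print(n,c,[(np.round(d["position"],1),round(d["conf"],2)) for d in r.spot_point(c,n)][:4])
print(r.sense()["time"])
E
```

```text
pin scene [(array([280.7, 326.2]), 0.67)]
pin side [(array([389.5, 339.7]), 0.62)]
pin_grip scene [(array([272.7, 266.9]), 0.46)]
pin_grip side [(array([398.3, 283.3]), 0.71), (array([346.1, 278.2]), 0.51)]
reader scene [(array([317.9, 261. ]), 0.92), (array([270.7, 297.4]), 0.16)]
reader side [(array([325.1, 253.7]), 0.78)]
hole scene [(array([298.7, 226.1]), 0.84)]
hole side [(array([297.3, 235.8]), 0.84)]
tray_edge scene [(array([332.9, 249. ]), 0.72)]
tray_edge side [(array([352.4, 238.7]), 0.73), (array([344.9, 280.2]), 0.71)]
pin_stand scene [(array([274.2, 299.6]), 0.7), (array([240. , 346.9]), 0.65)]
pin_stand side [(array([348.2, 322.9]), 0.9), (array([383.9, 388.5]), 0.63)]
bottle_tall scene []
bottle_tall side [(array([389.6, 190.6]), 0.77)]
dish scene [(array([381.4, 215.3]), 0.55)]
dish side []
tip_rack scene [(array([215.4, 268.4]), 0.9)]
tip_rack side [(array([235.8, 330.8]), 0.76)]
1.05
```

View pics/c1.png

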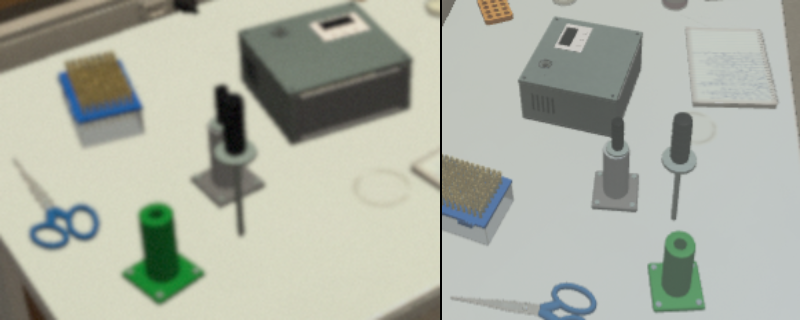

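View pics/c2.png

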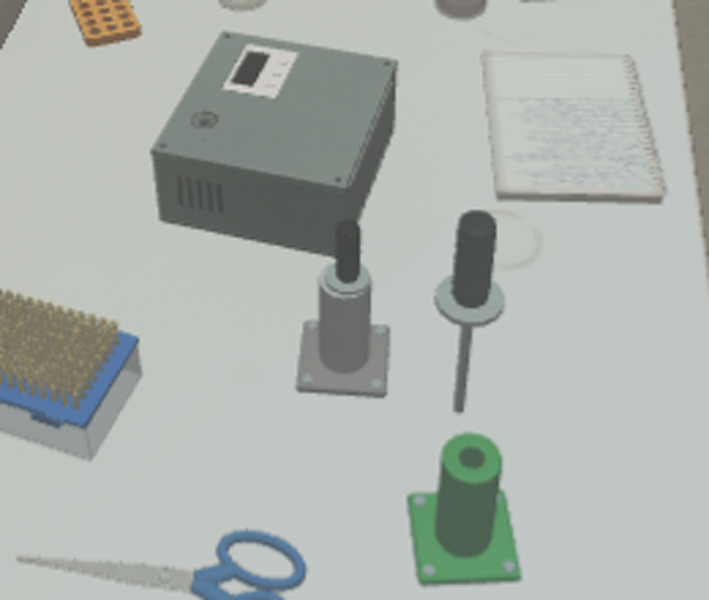

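```bash
python3 - <<'E'
from h import *
def t(n,a,b): X,e=tri([("scene",a),("side",b)]); print(n,X.round(1),np.round(e,1))
t("hole",(298.7,226.1),(297.3,235.8))
t("edge",(332.9,249),(352.4,238.7))
t("stand",(274.2,299.6),(348.2,322.9))
t("bigpintip",(280.7,326.2),(389.5,339.7))
t("smallpin top",(270,254),(347,272))
t("bigpin top",(277,259),(395,270))
t("green",(240,347),(384,388.5))
t("rack",(215.4,268.4),(235.8,330.8))
print("hole z90",atz("scene",(298.7,226.1),90),atz("side",(297.3,235.8),90))
# reader top corners in side: c2 px/2.727+220, /2.727+190
for q in [(228,36),(390,65),(160,147),(338,181)]:
    print("screw",atz("side",(q[0]/2.727+220,q[1]/2.727+190),90).round(1))
print("small grip z125",atz("side",(346.1,278.2),125))
print("stand rim",atz("side",(345/2.727+220,283/2.727+190),97))
E
```

```text
hole [652.9  66.   92.1] [1.5 1.5]
edge [525.4  43.2  78. ] [1.4 1.4]
stand [512.3 235.3   6.4] [3.5 3.5]
bigpintip [422.2 269.9   4.7] [0.5 0.5]
smallpin top [516.1 232.3 147.5] [1.8 1.8]
bigpin top [425.2 265.4 197.6] [0.8 0.8]
green [426.6 378.1  -6.6] [0.1 0.1]
rack [751.4 280.8 -13.7] [2.1 2.1]
hole z90 [657.68001049  62.2705325   90.        ] [652.91002737  65.77255906  90.        ]
screw [662.7 -64.4  90. ]
screw [508.1 -38.8  90. ]
screw [689.8 100.   90. ]
screw [535.6 122.5  90. ]
small grip z125 [518.84689063 224.65953348 125.        ]
stand rim [515.85695529 240.63474632  97.        ]
```

```bash
cat >> h.py <<'E'
def go(p0,az0,p1,az1):
    """cmd pose (mm, camera azimuth deg) -> shift along tool axes in m, turn rad about tool y"""
    a=np.radians(az0); X=np.array([-np.cos(a),-np.sin(a),0]);Y=np.array([0,0,-1.]);Z=np.cross(X,Y)
    d=(np.array(p1)-np.array(p0))/1000
    print("shift",np.round([d@X,d@Y,d@Z],4),"wy",round(np.radians(az0-az1),4))
E
python3 - <<'E'
from h import *
go([196.035,-567.077,303.892],19.07,[560,180,320],-10)
E
```

```text
shift [-0.5881 -0.0161 -0.5872] wy 0.5074
```

Emit:
arm_command([
  [-0.03,-0.001,-0.03,0,0.025,0],
  [-0.065,-0.002,-0.065,0,0.05,0],
  [-0.1,-0.003,-0.1,0,0.075,0],
  [-0.135,-0.004,-0.135,0,0.1,0],
  [-0.17,-0.005,-0.17,0,0.125,0],
  [-0.205,-0.006,-0.205,0,0.15,0],
  [-0.24,-0.007,-0.24,0,0.175,0],
  [-0.275,-0.008,-0.275,0,0.2,0],
  [-0.31,-0.009,-0.31,0,0.225,0],
  [-0.345,-0.01,-0.345,0,0.25,0],
], jaw=-1, force=60)

```text
time: 2.3
tool_pos: [409.9, -126.8, 314.2]
tcp_rot: [-90.0, 0.1, -175.3]
ft_force: [0.9, -0.5, -0.7]
finger_gap: 85.3
```

```bash
python3 - <<'E'
from h import *
go([409.4,-128.3,313.9],4.75,[560,180,320],-10)
E
```

```text
shift [-0.1756 -0.0061 -0.2948] wy 0.2574
```

Emit:
arm_command([
  [-0.022,-0.001,-0.037,0,0.03,0],
  [-0.044,-0.002,-0.074,0,0.06,0],
  [-0.066,-0.003,-0.111,0,0.09,0],
  [-0.088,-0.004,-0.148,0,0.12,0],
  [-0.11,-0.005,-0.185,0,0.15,0],
  [-0.132,-0.006,-0.222,0,0.19,0],
  [-0.154,-0.006,-0.255,0,0.22,0],
  [-0.17,-0.006,-0.285,0,0.25,0],
  [-0.1756,-0.006,-0.295,0,0.257,0],
  [-0.1756,-0.006,-0.295,0,0.257,0],
])

```text
time: 3.55
tool_pos: [560.0, 180.4, 319.7]
tcp_rot: [-90.0, -0.0, 170.1]
ft_force: [0.1, -0.7, -0.0]
finger_gap: 85.4
```

```bash
python3 - <<'E'
from h import *
s=r.sense(); print(s["tool_pos"],s["tcp_rot"],s["joint_pos"].round(1))
im=r.snapshot("wrist"); cv2.imwrite("pics/w1.png",im[:,:,::-1])
m=r.camera_model("wrist"); np.save("m1.npy",m,allow_pickle=True)
for n in ["pin","pin_grip","pin_stand","hole"]:
    print(n,[(np.round(d["position"],1),round(d["conf"],2)) for d in r.spot_point("wrist",n)][:4])
E
```

```text
[559.96136724 180.38525966 319.66096144] [-8.99736606e+01 -2.26714842e-02  1.70089705e+02] [ 12.9   5.3  85.9  -0.   88.8 112.8]
pin [(array([236.8, 322.8]), 0.82)]
pin_grip [(array([255. , 295.4]), 0.66), (array([171.1, 161.8]), 0.65)]
pin_stand [(array([276.3, 242.3]), 0.96)]
hole [(array([455.6,  55.2]), 0.89), (array([150.6,  22.1]), 0.31)]
```

View pics/w1.png

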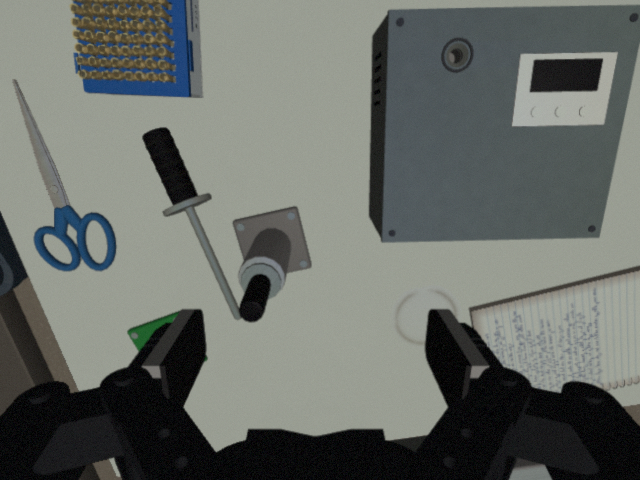

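```bash
python3 - <<'E'
from h import *
m=np.load("m1.npy",allow_pickle=True).item()
print(proj("wrist",[[422,270,5],[425,265,198],[516,234,0],[516,234,95],[516,234,149],[657,62,90],[640,300,87]],m))
for p in [(240,318),(185,205),(155,135)]: print(p,atz("wrist",p,0,m).round(1),atz("wrist",p,15,m).round(1))
print("hole",atz("wrist",(457,55),90,m))
for q,z in [((400,21),90),((634,17),90),((391,233),90),((591,229),90)]: print(atz("wrist",q,z,m).round(1))
print("pin top",atz("wrist",(252,311),149,m),"grip",atz("wrist",(256,297),125,m),"guard",atz("wrist",(262,277),99,m))
print(atz("wrist",(272,240),8,m))
X,e=tri([("wrist",(255,295.4),m),("side",(346.1,278.2))]);print(X,e)
a=cv2.imread("pics/w1.png"); cv2.imwrite("pics/w1c.png",np.hstack([cv2.resize(a[200:340,180:340],(480,420),interpolation=2),cv2.resize(a[20:90,420:490],(320,420),interpolation=2)]))
E
```

```text
[[257.80406095 326.89924261]
 [223.32207979 474.20560348]
 [272.09732392 243.52476148]
 [260.2090103  279.22530805]
 [249.90600925 310.18598404]
 [452.37574962  60.91804441]
 [143.62988719 143.13406098]]
(240, 318) [434.1 289.    0. ] [441.9 284.3  15. ]
(185, 205) [573.2 314.8   0. ] [575.6 309.1  15. ]
(155, 135) [646.7 324.7   0. ] [646.3 318.7  15. ]
hole [660.348582    58.45118658  90.        ]
[689.   96.5  90. ]
[664.  -66.6  90. ]
[535.7 120.4  90. ]
[510.5 -42.8  90. ]
pin top [515.11773103 232.68769511 149.        ] grip [514.27750215 233.54926878 125.        ] guard [519.32307563 231.19902873  99.        ]
[522.30051249 231.91726086   8.        ]
[518.46105373 232.05623937 132.09231957] [np.float64(0.4818979748946949), np.float64(0.48189797489456343)]
```

View pics/w1c.png

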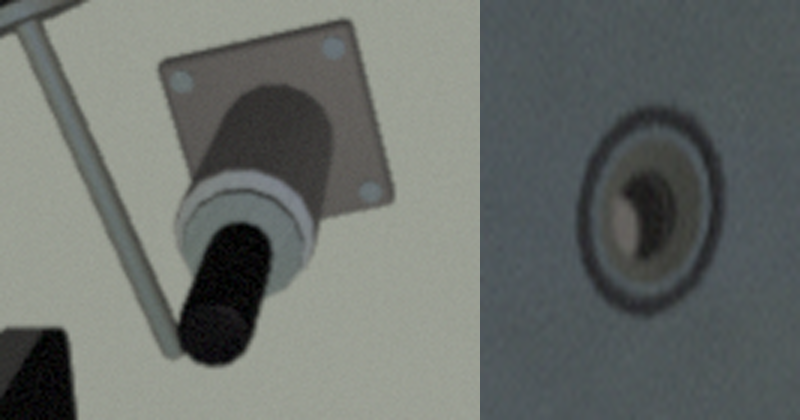

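```bash
python3 - <<'E'
from h import *
a=r.snapshot("side")[:,:,::-1]; b=r.snapshot("scene")[:,:,::-1]
cv2.imwrite("pics/s1.png",np.hstack([cv2.resize(a[180:420,160:480],(400,300)),cv2.resize(b[200:380,140:380],(400,300))]))
E
```

```text
(no output)
```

View pics/s1.png

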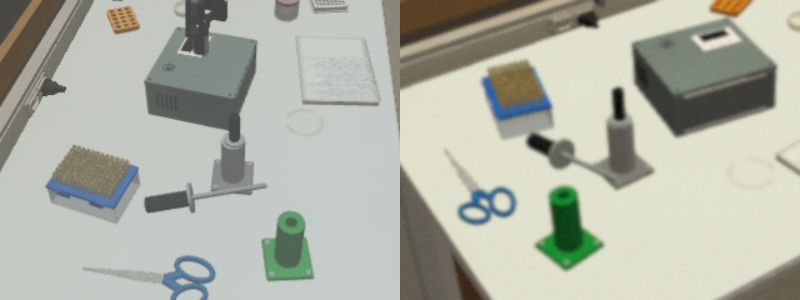

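```bash
python3 - <<'E'
from h import *
go([560,180,320],-10,[517,232,240],-10)
E
```

```text
shift [ 0.0514  0.08   -0.0437] wy 0.0
```

Emit:
arm_command([
  [0.013,0.015,-0.011,0,0,0],
  [0.026,0.03,-0.022,0,0,0],
  [0.039,0.05,-0.033,0,0,0],
  [0.0514,0.07,-0.0437,0,0,0],
  [0.0514,0.08,-0.0437,0,0,0],
  [0.0514,0.08,-0.0437,0,0,0],
  [0.0514,0.08,-0.0437,0,0,0],
  [0.0514,0.08,-0.0437,0,0,0],
  [0.0514,0.08,-0.0437,0,0,0],
  [0.0514,0.08,-0.0437,0,0,0],
])

```text
time: 5.15
tool_pos: [517.1, 232.1, 240.2]
tcp_rot: [-90.0, 0.0, 170.0]
ft_force: [-1.0, 0.1, -0.8]
finger_gap: 85.6
```

```bash
python3 - <<'E'
from h import *
s=r.sense(); print(s["tool_pos"],s["tcp_rot"],s["joint_pos"].round(1))
im=r.snapshot("wrist"); cv2.imwrite("pics/w2.png",im[:,:,::-1])
m=r.camera_model("wrist"); np.save("m2.npy",m,allow_pickle=True)
print([(np.round(d["position"],1),round(d["conf"],2)) for d in r.spot_point("wrist","pin_grip")][:4])
print(proj("wrist",[[517,232,149],[517,232,99],s["tool_pos"]+[0,0,-54]],m))
E
```

```text
[517.1411987  232.06897366 240.15964828] [-9.00116694e+01  2.06397130e-02  1.70008104e+02] [ 19.    4.5  95.1   0.   80.3 119. ]
[(array([181.4, 104.8]), 0.98), (array([309.3, 277.1]), 0.59)]
[[315.58671795 291.70553019]
 [315.37274671 254.79409333]
 [315.59031714 334.81775888]]
```

View pics/w2.png

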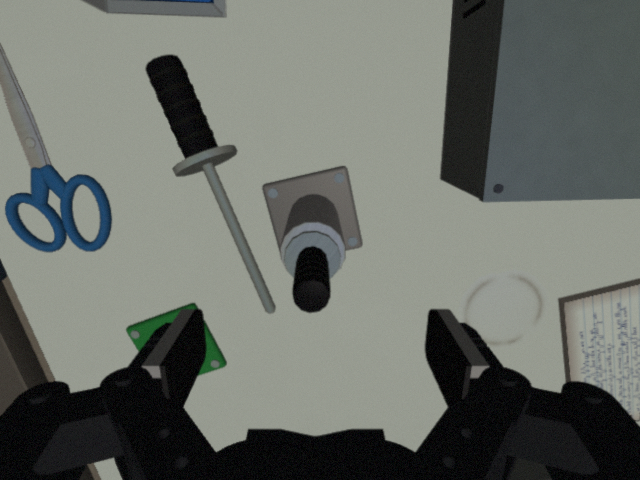

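Emit:
arm_command([
  [0,0.015,-0.0015,0,0,0],
  [0,0.03,-0.0015,0,0,0],
  [0,0.045,-0.0015,0,0,0],
  [0,0.056,-0.0015,0,0,0],
  [0,0.061,-0.0015,0,0,0],
  [0,0.061,-0.0015,0,0,0],
  [0,0.061,-0.0015,0,0,0],
  [0,0.061,-0.0015,0,0,0],
  [0,0.061,-0.0015,0,0,0],
  [0,0.061,-0.0015,0,0,0],
])

```text
time: 6.5
tool_pos: [517.3, 233.7, 179.1]
tcp_rot: [-90.0, 0.0, 170.0]
ft_force: [-0.3, -0.7, -1.2]
finger_gap: 85.3
```

Emit:
arm_command([
  [0,0,0,0,0,0],
  [0,0,0,0,0,0],
  [0,0,0,0,0,0],
  [0,0,0,0,0,0],
  [0,0,0,0,0,0],
  [0,0,0,0,0,0],
  [0,0,0,0,0,0],
  [0,0,0,0,0,0],
  [0,0,0,0,0,0],
  [0,0,0,0,0,0],
], jaw=1, force=60)

```text
time: 7.75
tool_pos: [517.3, 233.7, 179.0]
tcp_rot: [-90.0, 0.0, 170.0]
ft_force: [0.1, 0.8, 0.8]
finger_gap: 16.9
```

```bash
python3 - <<'E'
from h import *
s=r.sense(); print(s["tool_pos"],s["ft_force"],s["finger_gap"])
im=r.snapshot("wrist"); cv2.imwrite("pics/w3.png",im[:,:,::-1])
E
```

```text
[517.29623344 233.65283203 179.00590345] [0.14869716 0.77976143 0.7747339 ] 16.914903570373166
```

View pics/w3.png

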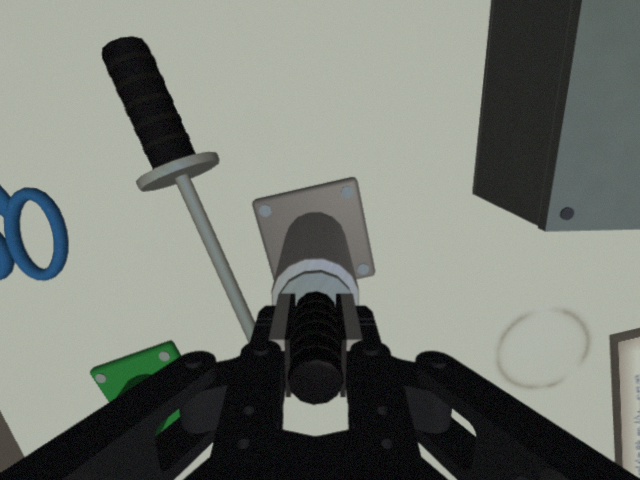

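```bash
python3 - <<'E'
from h import *
go([517.26,233.48,179],-10,[659,60,285],-10)
E
```

```text
shift [-0.1697 -0.106   0.1462] wy 0.0
```

Emit:
arm_command([
  [0,-0.006,0,0,0,0],
  [0,-0.02,0,0,0,0],
  [0,-0.04,0,0,0,0],
  [0,-0.06,0,0,0,0],
  [0,-0.08,0,0,0,0],
  [0,-0.1,0,0,0,0],
  [0,-0.106,0,0,0,0],
  [0,-0.106,0,0,0,0],
  [0,-0.106,0,0,0,0],
  [0,-0.106,0,0,0,0],
])

```text
time: 9.05
tool_pos: [516.8, 233.5, 283.8]
tcp_rot: [-89.9, -0.1, 170.0]
ft_force: [0.5, -0.7, -0.2]
finger_gap: 16.4
```

```bash
python3 - <<'E'
from h import *
s=r.sense(); print(s["tool_pos"],s["ft_force"],s["finger_gap"])
im=r.snapshot("wrist"); b=r.snapshot("side"); cv2.imwrite("pics/w4.png",np.hstack([cv2.resize(im,(400,300)),cv2.resize(b[150:390,200:520],(400,300))])[:,:,::-1])
E
```

```text
[516.79979653 233.49974666 283.77794613] [ 0.4565197  -0.68579732 -0.22819624] 16.439557638433833
```

View pics/w4.png

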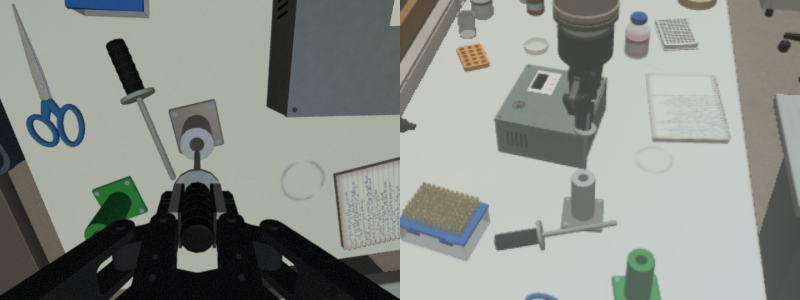

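Emit:
arm_command([
  [-0.018,0,0.016,0,0,0],
  [-0.045,0,0.039,0,0,0],
  [-0.072,0,0.062,0,0,0],
  [-0.1,0,0.086,0,0,0],
  [-0.125,0,0.108,0,0,0],
  [-0.15,0,0.129,0,0,0],
  [-0.165,0,0.142,0,0,0],
  [-0.17,0,0.146,0,0,0],
  [-0.17,0,0.146,0,0,0],
  [-0.17,0,0.146,0,0,0],
])

```text
time: 10.4
tool_pos: [658.9, 61.4, 285.0]
tcp_rot: [-90.0, -0.0, 170.1]
ft_force: [0.2, 0.5, -1.1]
finger_gap: 16.7
```

```bash
python3 - <<'E'
from h import *
s=r.sense(); print(s["tool_pos"],s["ft_force"],s["finger_gap"])
im=r.snapshot("wrist"); cv2.imwrite("pics/w5.png",im[:,:,::-1])
m=r.camera_model("wrist"); np.save("m5.npy",m,allow_pickle=True)
for n in ["hole","pin"]: print(n,[(np.round(d["position"],1),round(d["conf"],2)) for d in r.spot_point("wrist",n)][:4])
t=s["tool_pos"]
print(proj("wrist",[t-[0,0,169],[t[0],t[1],90]],m))
cv2.imwrite("pics/w5c.png",cv2.resize(im[180:380,200:440],(720,600),interpolation=2)[:,:,::-1])
E
```

```text
[658.9268874   61.39878258 285.00561531] [ 0.16990391  0.52111981 -1.09124861] 16.696735239094078
hole [(array([317.9, 225.5]), 0.83)]
pin [(array([315.2, 244.3]), 0.73)]
[[315.10405782 240.08782043]
 [315.05973853 229.06409546]]
```

View pics/w5.png

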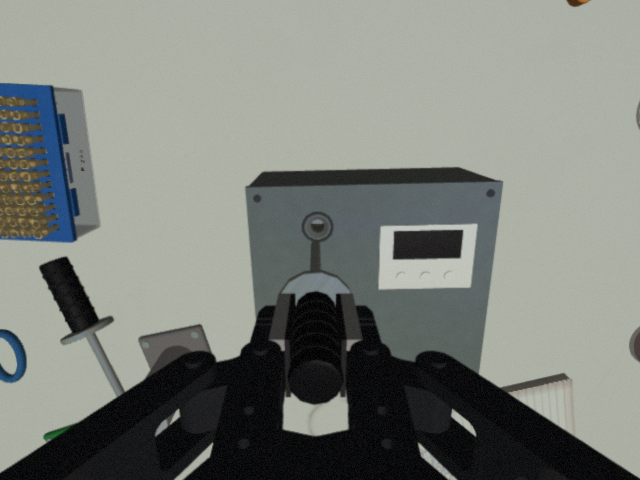

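View pics/w5c.png

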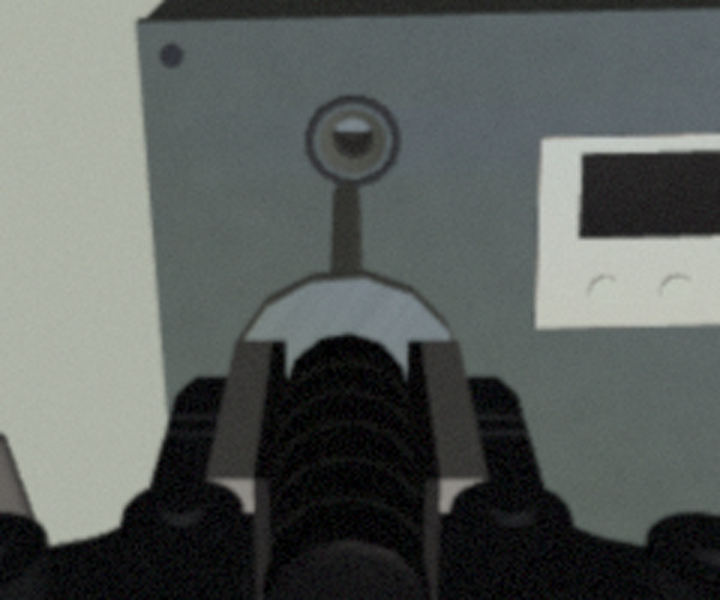

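Emit:
arm_command([
  [-0.001,0.005,0.001,0,0,0],
  [-0.002,0.012,0.0018,0,0,0],
  [-0.002,0.018,0.0018,0,0,0],
  [-0.002,0.022,0.0018,0,0,0],
  [-0.002,0.022,0.0018,0,0,0],
  [-0.002,0.022,0.0018,0,0,0],
  [-0.002,0.022,0.0018,0,0,0],
  [-0.002,0.022,0.0018,0,0,0],
  [-0.002,0.022,0.0018,0,0,0],
  [-0.002,0.022,0.0018,0,0,0],
])

```text
time: 11.8
tool_pos: [661.0, 58.3, 263.0]
tcp_rot: [-90.0, 0.0, 170.0]
ft_force: [-0.1, -0.1, -1.0]
finger_gap: 16.4
```

```bash
python3 - <<'E'
from h import *
s=r.sense(); print(s["tool_pos"],s["ft_force"],s["finger_gap"])
im=r.snapshot("wrist")
m=r.camera_model("wrist")
t=s["tool_pos"]
print(proj("wrist",[t-[0,0,169],[t[0],t[1],90]],m))
a=cv2.resize(im[195:255,275:355],(800,600),interpolation=2)[:,:,::-1]
cv2.imwrite("pics/w6c.png",a)
b=r.snapshot("side"); cv2.imwrite("pics/w6s.png",cv2.resize(b[190:290,240:373],(798,600),interpolation=2)[:,:,::-1])
E
```

```text
[661.0048712   58.26128149 262.9501474 ] [-0.1422548  -0.14864724 -1.04648523] 16.384079764738136
[[315.09020654 240.1198981 ]
 [315.08186463 238.30746124]]
```

View pics/w6c.png

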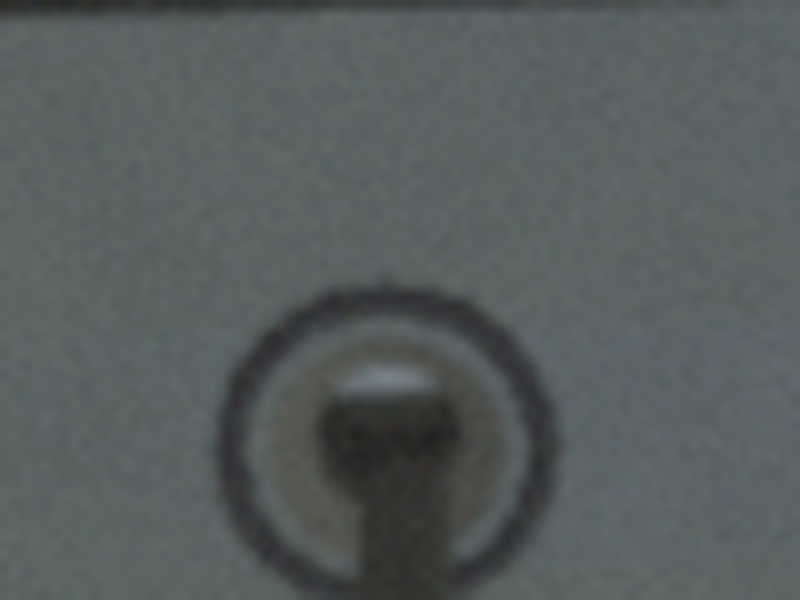

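View pics/w6s.png

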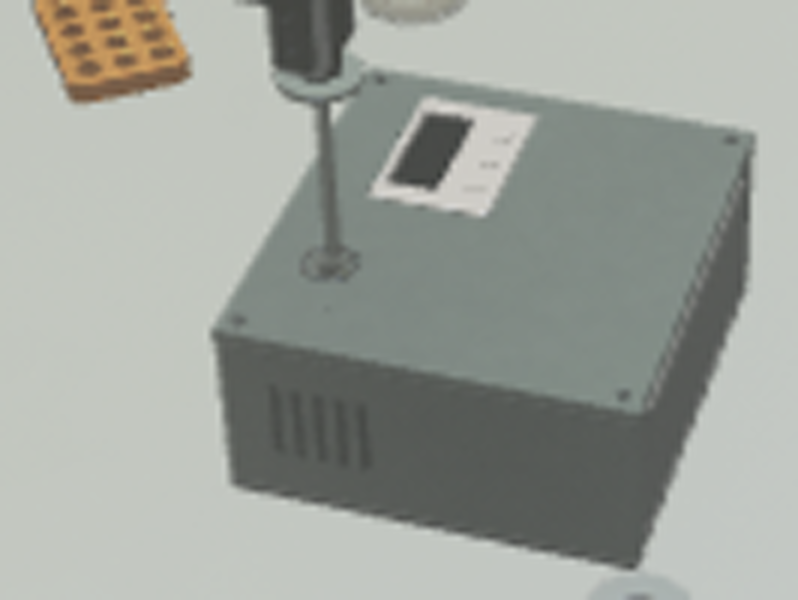

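Emit:
arm_command([
  [0.001,0,-0.001,0,0,0],
  [0.001,0.002,-0.001,0,0,0],
  [0.001,0.004,-0.001,0,0,0],
  [0.001,0.008,-0.001,0,0,0],
  [0.001,0.012,-0.001,0,0,0],
  [0.001,0.017,-0.001,0,0,0],
  [0.001,0.022,-0.001,0,0,0],
  [0.001,0.027,-0.001,0,0,0],
  [0.001,0.03,-0.001,0,0,0],
  [0.001,0.03,-0.001,0,0,0],
])

```text
time: 13.15
tool_pos: [660.1, 59.4, 232.5]
tcp_rot: [-90.0, -0.0, 170.0]
ft_force: [2.4, -0.1, -1.1]
finger_gap: 16.4
```

Emit:
arm_command([
  [0,0.006,0,0,0,0],
  [0,0.014,0,0,0,0],
  [0,0.022,0,0,0,0],
  [0,0.028,0,0,0,0],
  [0,0.033,0,0,0,0],
  [0,0.036,0,0,0,0],
  [0,0.039,0,0,0,0],
  [0,0.039,0,0,0,0],
  [0,0.039,0,0,0,0],
  [0,0.039,0,0,0,0],
])

```text
time: 14.4
tool_pos: [660.4, 59.4, 194.3]
tcp_rot: [-90.0, 0.0, 170.0]
ft_force: [1.9, -0.2, 4.2]
finger_gap: 17.1
```

```bash
python3 - <<'E'
from h import *
s=r.sense(); print(s["tool_pos"],s["ft_force"],s["finger_gap"])
im=r.snapshot("wrist"); b=r.snapshot("side"); cv2.imwrite("pics/w7.png",np.hstack([cv2.resize(im,(400,300)),cv2.resize(b[150:390,200:520],(400,300))])[:,:,::-1])
E
```

```text
[660.38257617  59.43417195 194.26028687] [ 1.91313019 -0.20827541  4.18684316] 17.08175771221694
```

View pics/w7.png

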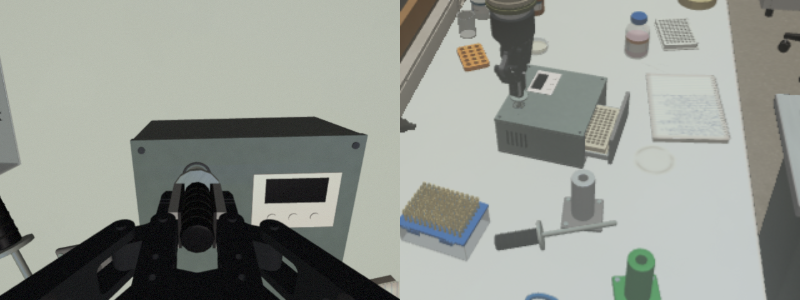

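Emit:
arm_command([
  [0,-0.006,0,0,0,0],
  [0,-0.016,0,0,0,0],
  [0,-0.028,0,0,0,0],
  [0,-0.04,0,0,0,0],
  [0,-0.052,0,0,0,0],
  [0,-0.066,0,0,0,0],
  [0,-0.08,0,0,0,0],
  [0,-0.09,0,0,0,0],
  [0,-0.092,0,0,0,0],
  [0,-0.092,0,0,0,0],
])

```text
time: 15.75
tool_pos: [660.1, 59.4, 285.7]
tcp_rot: [-90.0, -0.0, 170.0]
ft_force: [-0.4, 0.3, -0.2]
finger_gap: 16.5
```

```bash
python3 - <<'E'
from h import *
go([660.15,59.24,286],-10,[517.3,233.5,286],-10)
print(r.sense()["tool_pos"])
E
```

```text
shift [ 0.1709  0.     -0.1468] wy 0.0
[660.05054135  59.43319059 285.67233392]
```

Emit:
arm_command([
  [0.018,0,-0.016,0,0,0],
  [0.045,0,-0.039,0,0,0],
  [0.072,0,-0.062,0,0,0],
  [0.1,0,-0.086,0,0,0],
  [0.125,0,-0.108,0,0,0],
  [0.15,0,-0.129,0,0,0],
  [0.166,0,-0.142,0,0,0],
  [0.171,0,-0.147,0,0,0],
  [0.171,0,-0.147,0,0,0],
  [0.171,0,-0.147,0,0,0],
])

```text
time: 17.0
tool_pos: [517.8, 233.1, 285.8]
tcp_rot: [-90.0, 0.0, 170.0]
ft_force: [1.4, 0.1, -0.8]
finger_gap: 16.7
```

```bash
python3 - <<'E'
from h import *
s=r.sense(); print(s["tool_pos"],s["ft_force"],s["finger_gap"])
im=r.snapshot("wrist"); cv2.imwrite("pics/w8.png",im[:,:,::-1])
m=r.camera_model("wrist")
t=s["tool_pos"]
print(proj("wrist",[t-[0,0,169],[t[0],t[1],95]],m))
cv2.imwrite("pics/w8c.png",cv2.resize(im[180:300,235:395],(800,600),interpolation=2)[:,:,::-1])
E
```

```text
[517.84200467 233.11854645 285.82379894] [ 1.42357019  0.10097887 -0.77687796] 16.736692166691963
[[314.97754442 240.13063998]
 [314.93527371 230.74623626]]
```

View pics/w8c.png

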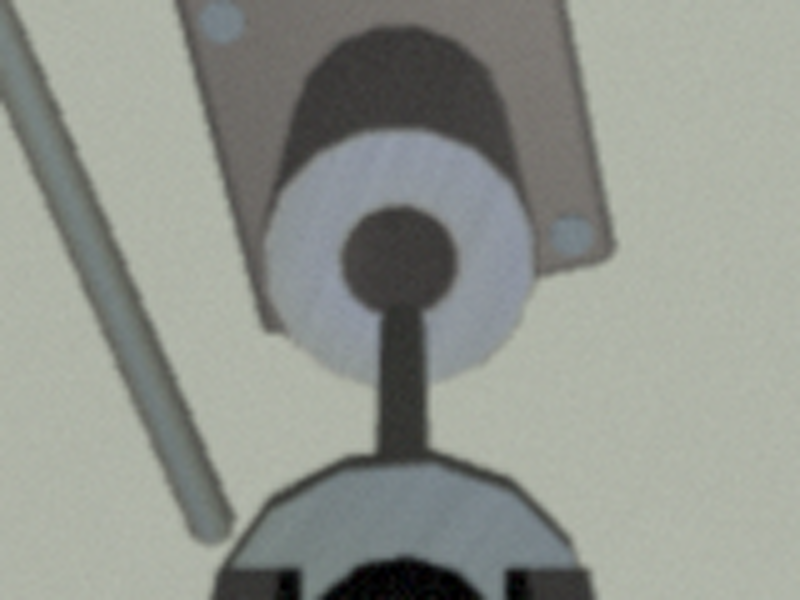

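Emit:
arm_command([
  [0.0005,0.01,0,0,0,0],
  [0.0005,0.022,0,0,0,0],
  [0.0005,0.036,0,0,0,0],
  [0.0005,0.052,0,0,0,0],
  [0.0005,0.068,0,0,0,0],
  [0.0005,0.084,0,0,0,0],
  [0.0005,0.096,0,0,0,0],
  [0.0005,0.103,0,0,0,0],
  [0.0005,0.106,0,0,0,0],
  [0.0005,0.1065,0,0,0,0],
])

```text
time: 18.3
tool_pos: [516.9, 234.0, 179.7]
tcp_rot: [-90.0, 0.0, 170.0]
ft_force: [0.1, -0.8, -0.7]
finger_gap: 17.0
```

Emit:
arm_command([
  [0,0,0,0,0,0],
  [0,0,0,0,0,0],
  [0,0,0,0,0,0],
  [0,0,0,0,0,0],
  [0,0,0,0,0,0],
  [0,0,0,0,0,0],
  [0,0,0,0,0,0],
  [0,0,0,0,0,0],
  [0,0,0,0,0,0],
  [0,0,0,0,0,0],
], jaw=-0.2)

```text
time: 19.55
tool_pos: [516.8, 233.9, 179.4]
tcp_rot: [-90.0, 0.0, 170.0]
ft_force: [-0.2, -0.4, -0.1]
finger_gap: 51.1
```

```bash
python3 - <<'E'
from h import *
s=r.sense(); print(s["tool_pos"],s["ft_force"],s["finger_gap"])
im=r.snapshot("wrist"); cv2.imwrite("pics/w9.png",im[:,:,::-1])
E
```

```text
[516.75648757 233.91735517 179.41001347] [-0.17202057 -0.36676813 -0.10481854] 51.06363031768364
```

View pics/w9.png

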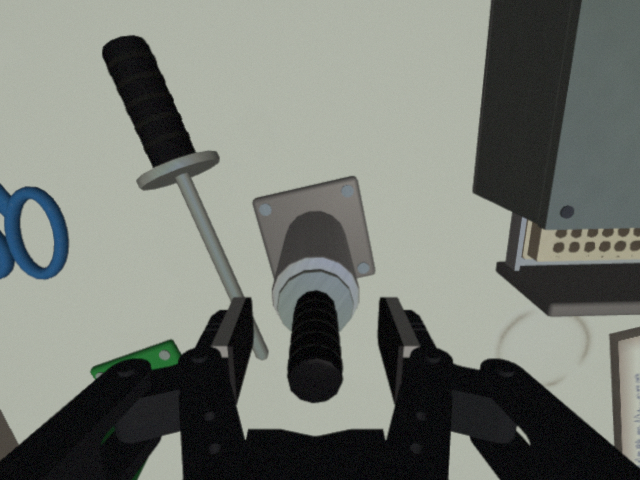

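Emit:
arm_command([
  [0,-0.008,0,0,0,0],
  [0,-0.02,0,0,0,0],
  [0,-0.035,0,0,0,0],
  [0,-0.05,0,0,0,0],
  [0,-0.065,0,0,0,0],
  [0,-0.08,0,0,0,0],
  [0,-0.095,0,0,0,0],
  [0,-0.1,0,0,0,0],
  [0,-0.1,0,0,0,0],
  [0,-0.1,0,0,0,0],
])

```text
time: 20.85
tool_pos: [516.4, 233.8, 278.6]
tcp_rot: [-90.0, -0.1, 170.0]
ft_force: [-0.2, 0.4, 0.4]
finger_gap: 51.1
```

```bash
python3 - <<'E'
from h import *
go([516.75,233.8,279.5],-10,[494,45.5,220],-9.5)
print(r.sense()["tool_pos"])
E
```

```text
shift [-0.0103  0.0595  0.1894] wy -0.0087
[516.44618623 233.79555819 278.57360028]
```

Emit:
arm_command([
  [-0.001,0,0.018,0,0,0],
  [-0.003,0,0.045,0,0,0],
  [-0.005,0,0.075,0,0,0],
  [-0.007,0,0.105,0,0,0],
  [-0.009,0.01,0.135,0,0,0],
  [-0.01,0.03,0.16,0,0,0],
  [-0.0103,0.045,0.178,0,0,0],
  [-0.0103,0.0595,0.1894,0,-0.009,0],
  [-0.0103,0.0595,0.1894,0,-0.009,0],
  [-0.0103,0.0595,0.1894,0,-0.009,0],
], jaw=1)

```text
time: 22.1
tool_pos: [494.4, 46.0, 220.4]
tcp_rot: [-90.0, 0.0, 170.6]
ft_force: [1.1, 0.3, 0.3]
finger_gap: -0.0
```

```bash
python3 - <<'E'
from h import *
s=r.sense(); print(s["tool_pos"],s["ft_force"],s["finger_gap"])
im=r.snapshot("wrist")
m=r.camera_model("wrist")
print([(np.round(d["position"],1),round(d["conf"],2)) for d in r.spot_point("wrist","tray_edge")][:4])
t=s["tool_pos"]
p=proj("wrist",[t-[0,0,72.6],[t[0],t[1],78]],m);print(p)
cv2.circle(im,tuple(p[1].round().astype(int).tolist()),3,(255,0,0),-1)
cv2.imwrite("pics/w10.png",im[:,:,::-1])
c=np.array([599.4,28.6]);a=np.radians(-9.4);Rm=np.array([[np.cos(a),-np.sin(a)],[np.sin(a),np.cos(a)]])
print("edge pred",proj("wrist",[np.r_[c+Rm@[x,y],78] for x in(-127,-135) for y in(-73,0,73)],m).round(0))
X=atz("wrist",(315,330),78,m)
print("tcp in reader frame",Rm.T@(t[:2]-c))
E
```

```text
[494.38892317  46.04924446 220.36898212] [1.09354519 0.33098474 0.32792882] -0.04822094230999314
[(array([321.5, 288.1]), 0.71)]
[[315.90002585 310.94099589]
 [315.54613892 254.25417776]]
edge pred [[435. 286.]
 [316. 286.]
 [196. 286.]
 [434. 298.]
 [316. 298.]
 [197. 298.]]
tcp in reader frame [-1.06450920e+02  6.39036522e-02]
```

View pics/w10.png

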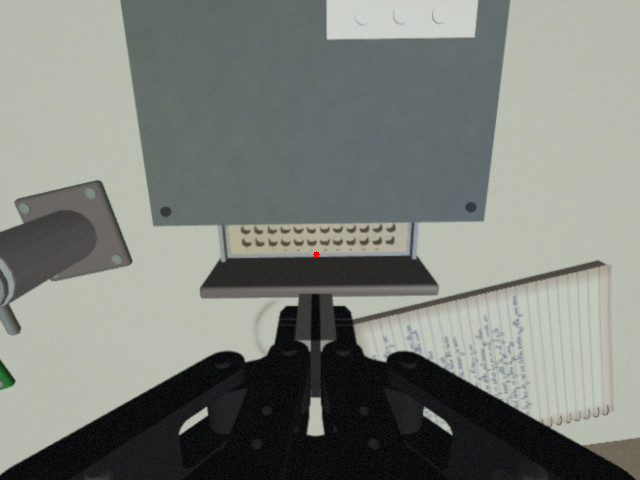

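Emit:
arm_command([
  [0,0.01,0,0,0,0],
  [0,0.025,0,0,0,0],
  [0,0.045,0,0,0,0],
  [0,0.058,0,0,0,0],
  [0,0.066,0,0,0,0],
  [0,0.074,0,0,0,0],
  [0,0.082,0,0,0,0],
  [0,0.089,0,0,0,0],
  [0,0.092,0,0,0,0],
  [0,0.092,0,0,0,0],
])

```text
time: 23.45
tool_pos: [494.0, 45.6, 127.8]
tcp_rot: [-90.0, -0.0, 170.5]
ft_force: [0.4, 0.1, 0.2]
finger_gap: -0.0
```

```bash
python3 - <<'E'
from h import *
s=r.sense(); print(s["tool_pos"],s["ft_force"],s["finger_gap"])
im=r.snapshot("wrist"); b=r.snapshot("side"); cv2.imwrite("pics/w11.png",np.hstack([cv2.resize(im,(400,300)),cv2.resize(b[200:320,280:440],(400,300))])[:,:,::-1])
E
```

```text
[494.00500561  45.6250045  127.75887219] [0.35201939 0.07163245 0.16623427] -0.00024469697882583227
```

View pics/w11.png

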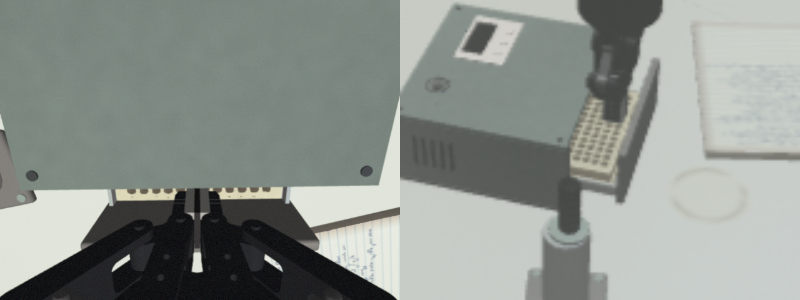

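Emit:
arm_command([
  [0.004,0,0,0,0,0],
  [0.008,0,0,0,0,0],
  [0.012,0,0,0,0,0],
  [0.016,0,0,0,0,0],
  [0.02,0,0,0,0,0],
  [0.025,0,0,0,0,0],
  [0.03,0,0,0,0,0],
  [0.035,0,0,0,0,0],
  [0.04,0,0,0,0,0],
  [0.044,0,0,0,0,0],
])

```text
time: 24.8
tool_pos: [450.3, 52.9, 127.9]
tcp_rot: [-90.0, -0.0, 170.5]
ft_force: [1.3, -0.7, -0.6]
finger_gap: -0.3
```

Emit:
arm_command([
  [0.003,0,0,0,0,0],
  [0.005,0,0,0,0,0],
  [0.007,0,0,0,0,0],
  [0.009,0,0,0,0,0],
  [0.01,0,0,0,0,0],
  [0.011,0,0,0,0,0],
  [0.012,0,0,0,0,0],
  [0.013,0,0,0,0,0],
  [0.013,0,0,0,0,0],
  [0.013,0,0,0,0,0],
])

```text
time: 26.05
tool_pos: [437.7, 55.1, 127.8]
tcp_rot: [-90.0, -0.0, 170.5]
ft_force: [0.8, -0.4, -0.4]
finger_gap: 0.0
```

```bash
python3 - <<'E'
from h import *
s=r.sense(); print(s["tool_pos"],s["ft_force"],s["finger_gap"])
im=r.snapshot("wrist"); b=r.snapshot("side"); cv2.imwrite("pics/w12.png",np.hstack([cv2.resize(im,(400,300)),cv2.resize(b[200:320,280:440],(400,300))])[:,:,::-1])
E
```

```text
[437.68487655  55.0679054  127.80888502] [ 0.82498714 -0.42205344 -0.40488424] 0.027312536981950148
```

View pics/w12.png

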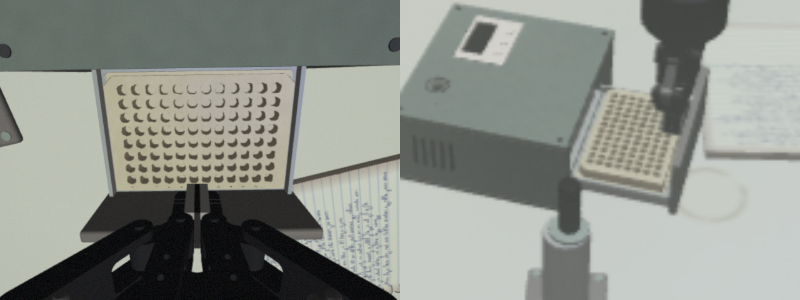

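Emit:
arm_command([
  [0.0005,0,0,0,0,0],
  [0.001,0,0,0,0,0],
  [0.0015,0,0,0,0,0],
  [0.002,0,0,0,0,0],
  [0.0025,0,0,0,0,0],
  [0.003,0,0,0,0,0],
  [0.003,0,0,0,0,0],
  [0.003,0,0,0,0,0],
  [0.003,0,0,0,0,0],
  [0.003,0,0,0,0,0],
])

```text
time: 27.4
tool_pos: [436.8, 55.2, 128.4]
tcp_rot: [-90.0, 0.3, 170.5]
ft_force: [12.2, -2.0, -10.1]
finger_gap: 0.4
```

Emit:
arm_command([
  [-0.003,0,0,0,0,0],
  [-0.006,0,0,0,0,0],
  [-0.01,0,0,0,0,0],
  [-0.015,0,0,0,0,0],
  [-0.018,-0.005,0,0,0,0],
  [-0.018,-0.02,0,0,0,0],
  [-0.018,-0.045,0,0,0,0],
  [-0.018,-0.075,0,0,0,0],
  [-0.018,-0.105,0,0,0,0],
  [-0.018,-0.135,0,0,0,0],
])

```text
time: 28.65
tool_pos: [452.6, 52.5, 265.2]
tcp_rot: [-90.0, 0.1, 170.5]
ft_force: [0.7, -0.1, 0.2]
finger_gap: -0.1
```

```bash
python3 - <<'E'
from h import *
s=r.sense(); print(s["time"],s["tool_pos"],s["ft_force"],s["finger_gap"])
im=r.snapshot("wrist"); b=r.snapshot("side"); d=r.snapshot("scene")
m=r.camera_model("wrist")
c=np.array([599.4,28.6]);a=np.radians(-9.4);Rm=np.array([[np.cos(a),-np.sin(a)],[np.sin(a),np.cos(a)]])
for x in (-177,):
  for p in proj("wrist",[np.r_[c+Rm@[x,y],78] for y in(-73,0,73)],m): cv2.circle(im,tuple(p.round().astype(int).tolist()),2,(255,0,0),-1); print(p)
cv2.imwrite("pics/w13.png",np.hstack([cv2.resize(im,(400,300)),cv2.resize(b[170:410,200:520],(400,300))])[:,:,::-1])
cv2.imwrite("pics/w13w.png",im[:,:,::-1]); cv2.imwrite("pics/w13s.png",d[:,:,::-1])
E
```

```text
28.65 [452.58058886  52.5399456  265.19215682] [ 0.67599824 -0.06992196  0.21053267] -0.062037769073274456
[414.99883687 271.64855605]
[315.10437785 271.77875412]
[215.19044937 271.86178186]
```

View pics/w13.png

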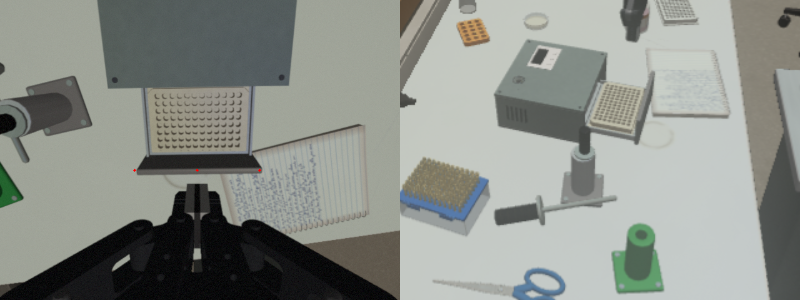

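View pics/w13w.png

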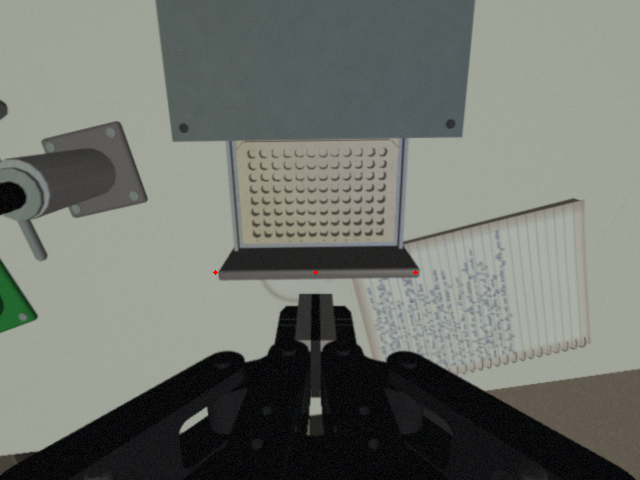

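View pics/w13s.png

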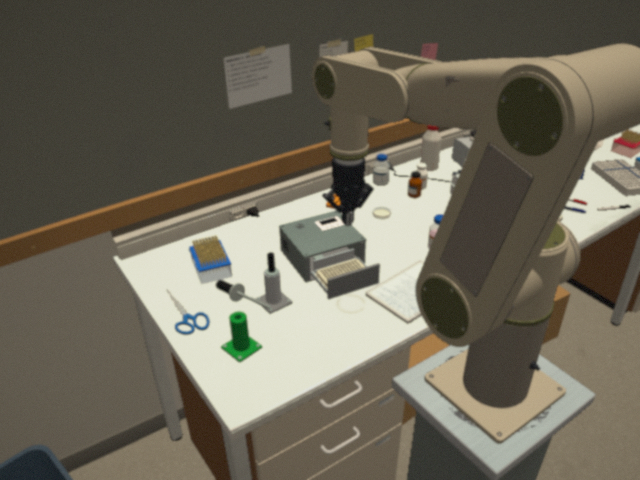

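```bash
python3 - <<'E'
from bench import r
print(r.hand_in())
E
```

```text
the job is handed in; nothing more can be done
None
```

I tripped the latch with the pin, hung the pin back in its grey stand, and drew the tray out to its stop. I handed the job in at about 29 s of the 61 s allowed.

- **Pin:** I took the smaller pin from the grey stand. Pressing it through the hole made the tray spring part-way out, as the side picture showed. The last pictures show the pin hanging upright in the stand.
- **Tray:** I hooked the panel from behind with closed fingers and pulled until it met its stop. The wrist force rose to about 12 N sideways and 10 N vertical, with about 1 mm of motion, and I then backed the fingers off. In the last picture the panel's rear edge is within a few pixels of where 100 mm of travel puts it, and the plate lies in the tray.
- **Bystanders:** The tip box and dish look unmoved in the side pictures. The bottle is partly hidden by the arm in the final pictures. I only compared them by eye and did not measure them again.
- **Disagreement:** In the first pictures the larger look-alike pin was standing free. It had fallen over by my second look, before the arm worked near it, and it now lies beside the stand. I did not touch it.

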